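Show a pump wear plate to the inspection camera

TASK

Draw the tall wear plate, the one with the big round bore, up out of the slotted wash rack and hold it in the air for the inspection camera: bore centred in front of the lens, 15 cm from the glass, a broad face square to the lens and the plate's top edge level. Finish while still holding it there, quite still, by the gripper alone; do not touch the camera or its stand, and leave the two low cover plates in the rack and the other things on the bench where they are.

Things in the scene. Friction and masses are not known exactly. Their poses are not given: they have to be found in the camera images.
- wear_plate: pump wear plate to be shown: bare aluminium, 8 mm thick (its x), 100 wide (y), 120 tall (z), about 0.2 kg, one round through bore 52 mm across. Stands on its lower edge in a rack slot, top 130 mm above the table; nothing else in the rack is higher than 82 mm. Origin: centre of its lower edge. Solid metal from 80 to 120 mm over that edge. Either face and either way round will do
- bore (a point): centre of the wear plate's bore, in the middle of its thickness, 54 mm above its lower edge; axes as the plate's
- rack: fixed grey plastic rack, 200 (its x) by 124 mm (y), 65 high. Two grooved cheeks hold plates by their side edges in four slots at x = -67.5, -22.5, 22.5, 67.5 mm; slots 11 mm wide (1.5 mm play each side of a plate), floor 10 mm above the table; 84 mm clear between the cheeks. Plates slide freely straight up; clear when raised 60 mm. Origin: centre of underside, z up
- cover_a: a low blank cover plate, aluminium, 8 mm thick (x), 100 mm wide (y), 72 mm tall, no bore, standing in another slot of the rack; stays there. Origin: centre of its lower edge
- cover_b: a second low blank cover plate, the same as cover_a, standing in another slot; stays there
- stand: fixed camera stand: steel foot 130 x 110 x 16 mm, round column 22 mm thick, 400 mm tall, 20 mm from the origin along +x. A black clamp on it carries the camera 0.27 to 0.31 m above the table, looking to the stand's -x and dipping downward. Origin: on the underside, 10 mm to -x of the foot's centre
- lens (a point): centre of the camera's front glass: a grey box 60 x 46 x 46 mm with a black round lens barrel 38 mm across, 16 mm long. The camera looks along this frame's -x; y is level; z is the camera's up. It is tipped 0.15 to 0.45 rad down and stays so
- focus (a point): where the bore's centre must be held: in the air 150 mm in front of the glass on the lens axis, 0.18 to 0.28 m above the table. Axes as lens. Square and level means plate x along this x and plate y along this y (either way round each), so the plate's top leans away from the camera
- impeller: brass pump impeller lying flat, 76 mm across, 30 mm high; bystander. Origin: centre of underside
- bearing: steel bearing ring lying flat, 52 mm across, 15 mm high; bystander. Origin: centre of underside
- spanner: steel spanner lying along its x, 170 mm long; bystander. Origin: near its middle
- screwdriver: screwdriver with yellow handle lying along its x, 200 mm long; bystander. Origin: near its middle
- can: closed blue metal can, 60 mm across, 150 mm tall, upright; bystander. Origin: centre of underside
- bolt_cup: open steel cup, 72 mm across, 70 mm tall; bystander. Origin: centre of underside
Not all that is in view belongs to the job. What is shaped like the wear_plate but turquoise or yellow is not meant.

How it is judged:
By the outcome, as a careful person would: the job done as asked, in the order asked, and still so for the second after the job is handed in, while the arm keeps its last pose, push and grip.
It also fails if it takes over 32 s, if anything falls off the work surface, if the arm or the gripper's body presses on something with over 40 N, if the wrist force passes 120 N, or if a joint passes its speed limit or range.

ROBOT

A 7-joint arm with a two-finger parallel gripper is mounted at the origin on the work surface. World frame = base frame: x ahead of the robot, y to its left, z up, the work surface at z = 0. Lengths are in m, angles in rad, forces in N, time in s.
With the tool pointing down it reaches from about 0.425 to 0.825 m from the base axis. Payload 3.6 kg.
Tool frame: the origin (TCP) lies where the fingers leave the gripper's body, on its centre line; the fingertips stand 73 mm ahead of it and the grasp point (between the pads) lies 54 mm ahead of it; z points along the fingers, y is the line along which they close (so a half turn about z gives the same grasp; the last joint's range is limited). The gripper opens to 85 mm and grips with 20 to 120 N. Pads are 22 mm wide; open, the fingers measure 114 mm over their backs; the gripper's body (76 mm by 85 mm) begins 54 mm behind the grasp point. The pads swing forward as they close: fully open they stand 13 mm farther back than shut.
Start: joints at [-0.026, 0.615, -0.013, 1.423, 0.008, 1.103, -0.04], TCP at [0.65, 0, 0.304] pointing down, gripper open.
Joint ranges: [-3.12, 3.12], [-0.3, 2.06], [-1.34, 1.32], [0.26, 2.42], [-1.36, 4.5], [0.01, 1.98], [-2.84, 2.84]. Speed limits (rad/s): [2.79, 2.79, 3.14, 3.14, 3.14, 3.14, 3.14].

INTERFACE

Orientations are given as a unit quaternion [x, y, z, w].
In Python, from station import arm, snapshot, camera_info, ticket gives the robot as it stands. Calls block until the motion is done:
- arm.movep(position, orientation): joint-space move of the TCP to a pose.
- arm.line_to(position, velocity=0.15, ori=None): straight line of the TCP; ori=None keeps the orientation; velocity is the mean speed in m/s.
- arm.move_j(angles): joint-space move.
- arm.move_gripper(opening, effort=None): opening from 0.0 (shut) to 1.0 (fully open); effort is the grip in N (None keeps the last); returns when the fingers have stopped.
- arm.pause(seconds).
- arm.ik(position, orientation): joint angles nearest the present ones, or None.
- snapshot(name): name is "scene" or "side" or "wrist"; returns the picture (480x640x3 uint8, blue, green, red); there is no depth.
- camera_info(name): a dict with "fx", "fy", "cx", "cy" (pixels), "R" (3x3) and "t" (3): a world point X has camera coordinates R X + t; the wrist camera has in their place "T_tool_cam" (4x4, takes a point from camera to tool coordinates, whose origin is the TCP and whose axes are the flange's). Camera axes: x right, y down, z forward; pixel columns grow to the right and rows downward; lengths in m; the calibration is good to about 2 mm. The wrist camera is an equidistant fisheye: a pixel r from the principal point sees the ray r / f radians off the axis. A picture is of the moment at which its call begins: read the wrist's pose just before it. camera_info takes no time and is no camera call.
A pose or a line that the arm cannot do raises arm.MotionError and nothing moves.
- ticket.finish_job(): hands the job in; it is judged then, once.
Readings, each from a call of its own:
- arm.read_time(): time.
- arm.read_joint_positions(): joint angles.
- arm.read_dq(): joint speeds.
- arm.read_effort(): joint torques, N m.
- arm.read_tool_pos(): TCP position.
- arm.read_eef_rot(): TCP orientation.
- arm.read_ft_force(): force on the tool from outside, world axes, zero at the start.
- arm.read_wrist_torque(): the same for the moment, N m.
- arm.read_opening(): opening from 0.0 (shut) to 1.0 (fully open).
- arm.read_finger_force(): force on a finger pad.
Only numpy, scipy, OpenCV 4.12 (cv2) and the standard library are available. Lean on these libraries where they do the work, as an engineer would, in place of code of your own. Each camera call takes 0.05 s, during which the arm holds its last target. There are 200 camera calls.

## Working session

There is one attempt and no reset: what is moved stays moved. The work goes in short steps, each a Python script; the robot and the scene stay as the last script left them, time stands still between calls to the robot, and variables do not carry over. Pictures are saved under pics/ and viewed, at most 10 in all, crops included, and the job is handed in when it is done.

```bash
ls; mkdir -p pics; python3 - <<'E'
from station import arm, snapshot, camera_info
import cv2
for n in ["scene","side","wrist"]:
    p=arm.read_tool_pos() if n=="wrist" else None
    cv2.imwrite(f"pics/{n}0.png",snapshot(n)); print(n,camera_info(n))
print(arm.read_tool_pos(),arm.read_eef_rot(),arm.read_time())
E
```

```text
pics
scene {'fx': 462.2544667548189, 'fy': 462.2544667548189, 'cx': 320.65700510633934, 'cy': 241.1702594860244, 'R': array([[ 0.64814197,  0.76134828, -0.01614898],
       [ 0.46316347, -0.41095054, -0.78523834],
       [-0.60447629,  0.50146631, -0.618983  ]]), 't': array([-0.30077193, -0.14935641,  1.70737425])}
side {'fx': 581.3923101482728, 'fy': 581.3923101482728, 'cx': 314.9968500573989, 'cy': 237.9212566668451, 'R': array([[-0.98307055, -0.18295143,  0.01005324],
       [-0.12470146,  0.62785324, -0.7682772 ],
       [ 0.13424545, -0.75652434, -0.64003834]]), 't': array([0.50713384, 0.26384332, 1.32016013])}
wrist {'fx': 371.64829954431775, 'fy': 371.64829954431775, 'cx': 316.02160779100996, 'cy': 242.59617670465585, 'T_tool_cam': array([[ 9.16803020e-04, -9.57113837e-01, -2.89710652e-01,
         7.32079651e-02],
       [ 9.99999564e-01,  8.26317675e-04,  4.34649326e-04,
         3.24477406e-04],
       [-1.76615851e-04, -2.89710925e-01,  9.57114178e-01,
        -6.95883896e-02],
       [ 0.00000000e+00,  0.00000000e+00,  0.00000000e+00,
         1.00000000e+00]])}
[6.49576334e-01 1.83184669e-06 3.02993550e-01] [ 7.07097860e-01  7.07115021e-01 -7.04191922e-04 -6.83803702e-04] 0.15
```

View pics/scene0.png

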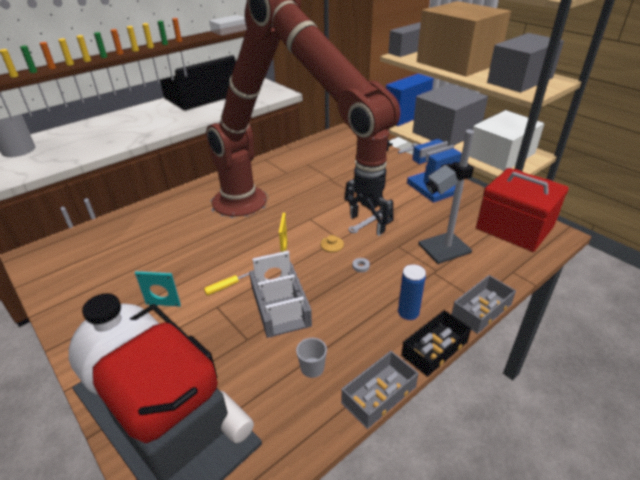

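View pics/side0.png

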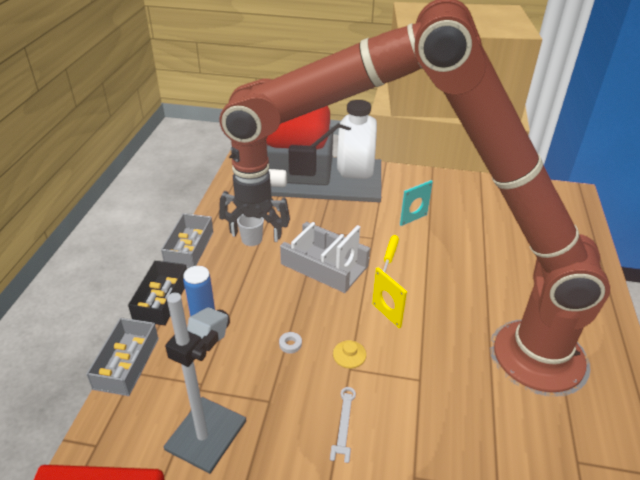

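View pics/wrist0.png

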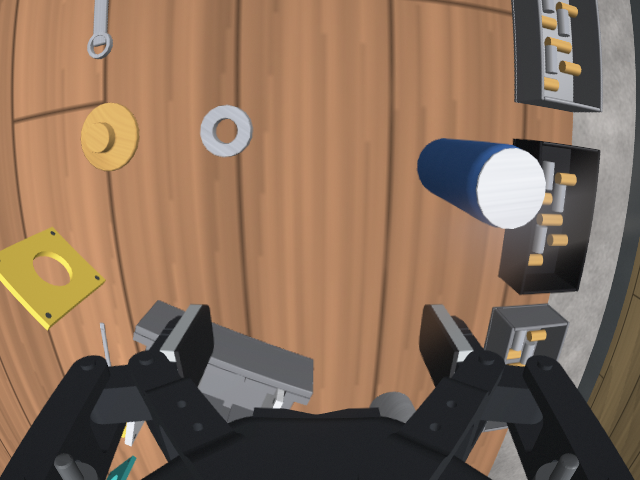

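```bash
python3 - <<'E'
import cv2,numpy as np
s=cv2.imread("pics/scene0.png");d=cv2.imread("pics/side0.png")
def c(im,x,y,w,h,k): return cv2.resize(im[y:y+h,x:x+w],None,fx=k,fy=k,interpolation=cv2.INTER_CUBIC)
a=np.hstack([c(s,240,240,80,100,5),c(d,275,215,100,125,4)]) # 400x500 + 400x500
b=np.hstack([c(s,415,125,66,140,4),c(d,155,280,105,112,5)[:560]]) if 0 else None
cv2.imwrite("pics/rack1.png",a)
L=c(s,415,125,66,140,4)  #264x560
R=c(d,155,285,105,112,5) #525x560
cv2.imwrite("pics/stand1.png",np.hstack([L,R]))
E
```

```text
(no output)
```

View pics/rack1.png

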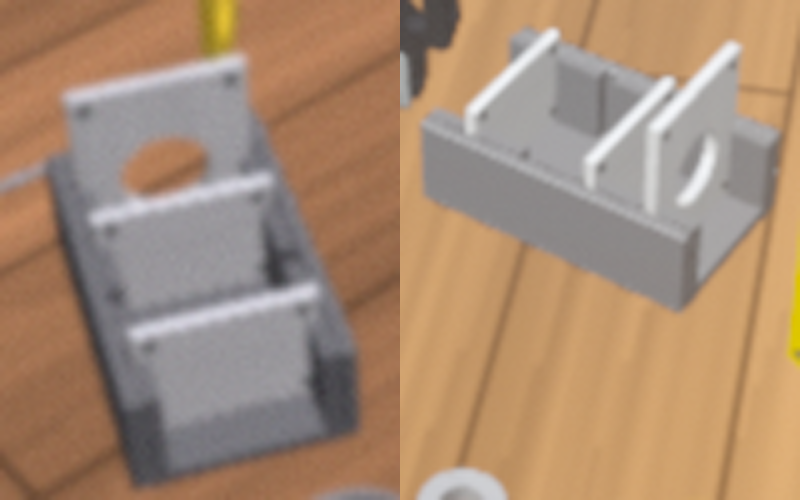

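View pics/stand1.png

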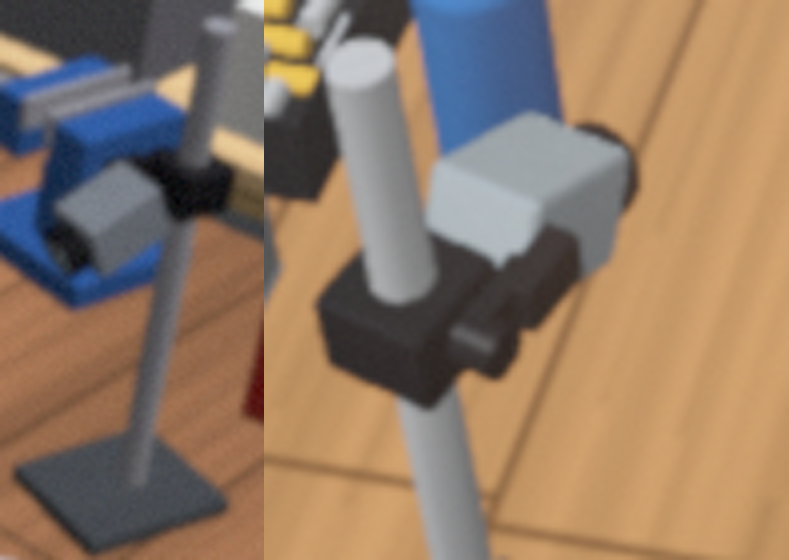

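```bash
cat > h.py <<'E'
import numpy as np, cv2
from station import arm, snapshot, camera_info
from scipy.optimize import least_squares
from scipy.spatial.transform import Rotation as Rn
def onz(cam,uv,z):
    K=camera_info(cam); r=K["R"].T@np.array([(uv[0]-K["cx"])/K["fx"],(uv[1]-K["cy"])/K["fy"],1]); o=-K["R"].T@K["t"]
    return o+r*(z-o[2])/r[2]
def proj(cam,X):
    K=camera_info(cam); c=np.atleast_2d(X)@K["R"].T+K["t"]
    return np.c_[K["cx"]+K["fx"]*c[:,0]/c[:,2],K["cy"]+K["fy"]*c[:,1]/c[:,2]]
def wproj(X,p,q):   # world -> fisheye wrist pixel
    K=camera_info("wrist"); T=np.eye(4);T[:3,:3]=Rn.from_quat(q).as_matrix();T[:3,3]=p
    c=(np.linalg.inv(T@K["T_tool_cam"])@np.c_[np.atleast_2d(X),np.ones(len(np.atleast_2d(X)))].T).T[:,:3]
    th=np.arctan2(np.hypot(c[:,0],c[:,1]),c[:,2]); d=c[:,:2]/np.linalg.norm(c[:,:2],axis=1)[:,None]
    return np.array([K["cx"],K["cy"]])+K["fx"]*th[:,None]*d
E
cat > fit.py <<'E'
from h import *
for cam,A,B in [("scene",(253,259),(288.6,251.6)),("side",(338,247),(359.5,226.3))]:
    a,b=onz(cam,A,.13),onz(cam,B,.13); print(cam,a.round(4),b.round(4),"mid",((a+b)/2).round(4),"len",np.linalg.norm(a-b).round(4),"ang",np.arctan2(*(a-b)[1::-1]).round(3))
# cover tops z=.082
for cam,A,B in [("scene",(258.6,283.6),(294,276.4)),("scene",(266.5,306.5),(303,298.5)),("side",(322,255.5),(342,235.5)),("side",(292.5,243),(313.5,223))]:
    a,b=onz(cam,A,.082),onz(cam,B,.082); print("cover",cam,((a+b)/2).round(4),np.linalg.norm(a-b).round(4),np.arctan2(*(a-b)[1::-1]).round(3))
foot={"scene":[(419.5,243.7),(438.7,263),(471.2,251.2)],"side":[(208,401),(245,420),(208,469),(166,446)]}
for c in foot: print("foot",c,[onz(c,u,.016)[:2].round(3) for u in foot[c]])
for c,u in [("scene",(469.5,130.5)),("side",(174.6,298))]: print("column",c,onz(c,u,.4)[:2].round(4))
E
python3 fit.py
```

```text
scene [ 0.4485 -0.2231  0.13  ] [ 0.4872 -0.1323  0.13  ] mid [ 0.4678 -0.1777  0.13  ] len 0.0988 ang -1.973
side [ 0.485 -0.13   0.13 ] [ 0.4442 -0.2195  0.13  ] mid [ 0.4646 -0.1747  0.13  ] len 0.0984 ang 1.143
cover scene [ 0.5131 -0.1967  0.082 ] 0.0974 -1.998
cover scene [ 0.5955 -0.2301  0.082 ] 0.0956 -1.992
cover side [ 0.5074 -0.1892  0.082 ] 0.0948 1.166
cover side [ 0.5897 -0.2241  0.082 ] 0.0987 1.183
foot scene [array([0.617, 0.282]), array([0.716, 0.253]), array([0.747, 0.372])]
foot side [array([0.69 , 0.271]), array([0.603, 0.3  ]), array([0.642, 0.413]), array([0.736, 0.383])]
column scene [0.6751 0.3473]
column side [0.6736 0.3495]
```

```bash
cat > lens.py <<'E'
from h import *
B,F=.076,.016; h=.023
side=[((B,-h,h),(188.6,318)),((F,-h,h),(208.2,307.6)),((F,h,h),(228.6,315)),((B,h,h),(210.2,326)),((F,h,-h),(224.6,338)),((B,-h,-h),(187.8,330))]
scene=[((F,-h,h),(439.5,184)),((F,h,h),(430,176.2)),((B,h,h),(446.2,165.7)),((B,-h,h),(455.7,173)),((F,-h,-h),(441.2,193.7)),((0,0,0),(432,187.5))]
fs=[((.055,.055),0)]
def pose(p): return Rn.from_euler("ZY",[p[3],p[4]]).as_matrix()   # x_lens: pitch down => x points up-back
def res(p,full=False):
    R=pose(p); o=[]
    for cam,L in (("side",side),("scene",scene)):
        o.append((proj(cam,np.array([l[0] for l in L])@R.T+p[:3])-np.array([l[1] for l in L])))
    return o if full else np.r_[o[0].ravel(),o[1].ravel()]
if __name__=="__main__":
    r=least_squares(res,[.64,.25,.27,1.25,-.3],loss="soft_l1"); p=r.x
    print("lens",p.round(4)); print(np.hstack(res(p,True)).round(1))
    R=pose(p); print("focus",(p[:3]-.15*R[:,0]).round(4))
    col=np.array([.6744,.3484]); Rz=np.array([[np.cos(p[3]),-np.sin(p[3])],[np.sin(p[3]),np.cos(p[3])]]); print("lens rel column in stand axes",((p[:2]-col)@Rz).round(4))
    print("yellow",onz("side",(390,297),.06).round(3),onz("side",(390,297),.0).round(3),onz("scene",(284,235),.06).round(3),onz("scene",(284,235),0.).round(3))
E
python3 lens.py
```

```text
lens [ 0.6472  0.2484  0.2475  1.3053 -0.4324]
[[-1.2 -0.5 -1.9 -0.4]
 [-1.3 -0.8 -2.4 -0.2]
 [ 0.1  0.2 -1.3 -2.1]
 [-0.2  0.5 -0.3 -2. ]
 [ 0.3  0.2 -0.   1.2]
 [-3.8 11.3 -2.3  1.2]]
focus [0.6115 0.117  0.1846]
lens rel column in stand axes [-0.1036  0.    ]
yellow [ 0.347 -0.056  0.06 ] [ 0.347 -0.116  0.   ] [ 0.342 -0.045  0.06 ] [ 0.277 -0.001  0.   ]
```

```bash
cat >> h.py <<'E'
GZ=.102  # grasp height over plate's lower edge
def lensR(p): return Rn.from_euler("ZY",[p[3],p[4]]).as_matrix()
def final(p,s,gz=GZ,dx=0.,dz=0.,bore=.054):   # TCP pose holding the bore at focus; s=+-1: tool y along s*lens x
    R=lensR(p); z=-R[:,2]; y=s*R[:,0]; M=np.c_[np.cross(y,z),y,z]
    f=p[:3]-.15*R[:,0]; pos=f+R[:,2]*(gz-bore+.054+dz)-R[:,0]*dx
    return pos,Rn.from_matrix(M).as_quat()
def rackpose(c,yaw,z):  # TCP for grasp point height z
    y=np.array([np.cos(yaw),np.sin(yaw),0]); Z=np.array([0,0,-1.]); M=np.c_[np.cross(y,Z),y,Z]
    return np.array([c[0],c[1],z+.054]),Rn.from_matrix(M).as_quat()
E
python3 - <<'E'
from h import *
p=np.array([.6472,.2484,.2475,1.3053,-.4324])
for s in (1,-1):
    print(s,[None if (j:=arm.ik(*final(p,s,dx=d,dz=z))) is None else np.round(j,2) for d,z in((0,0),(.08,.05))])
print(arm.ik(*rackpose((.466,-.176),-.405,.112)),arm.ik(*rackpose((.466,-.176),-.405,.30)))
s=1 if arm.ik(*final(p,1,dx=.08,dz=.05)) is not None else -1
pos,q=final(p,s,dx=.08,dz=.05)
arm.movep(pos,q); arm.pause(.2)
P,Q=arm.read_tool_pos(),arm.read_eef_rot(); im=snapshot("wrist"); cv2.imwrite("pics/w1.png",im)
np.savez("w1.npz",P=P,Q=Q); print(s,P,Q,arm.read_time())
h=.023;L=np.array([[0,0,0],[.016,-h,h],[.016,h,h],[.076,h,h],[.076,-h,h],[.016,-h,-h],[.016,h,-h]])
print(wproj(L@lensR(p).T+p[:3],P,Q).round(0))
E
```

```text
1 [array([ 0.37,  0.62, -0.61,  1.7 , -0.09,  0.75,  1.24]), array([ 0.55,  0.58, -0.62,  1.72, -0.13,  0.83,  1.42])]
-1 [array([-0.15,  0.56,  0.23,  1.71, -0.71,  0.91, -1.34]), array([-0.01,  0.52,  0.25,  1.74, -0.68,  0.99, -1.21])]
[ 0.27852592  0.58093093  0.05714871  2.00793233 -0.05959207  0.55427351
 -0.02799809] [ 0.23678027  0.32822958  0.11000499  1.77868927 -0.04112394  1.03689008
 -0.04310712]
1 [ 0.57588673 -0.0141351   0.28913276] [0.12901532 0.96816968 0.21259725 0.02837131] 1.7083
[[605. 250.]
 [629. 287.]
 [642. 231.]
 [680. 232.]
 [668. 283.]
 [596. 267.]
 [605. 216.]]
```

View pics/w1.png

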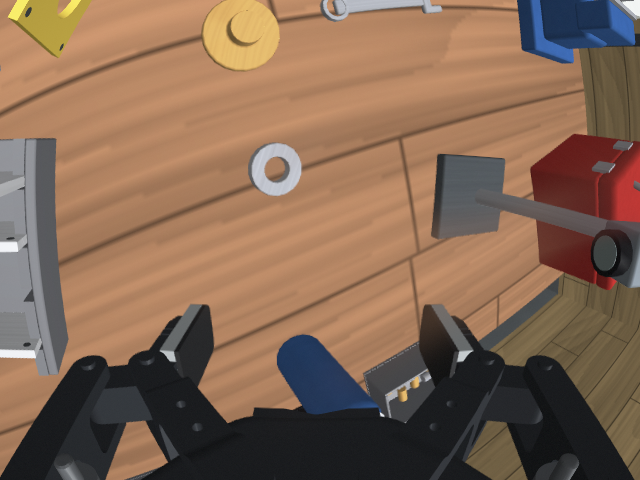

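```bash
python3 - <<'E'
import cv2,numpy as np
im=cv2.imread("pics/w1.png")
a=cv2.resize(im[205:300,560:640],None,fx=6,fy=6,interpolation=cv2.INTER_CUBIC)
b=cv2.resize(im[145:245,425:530],None,fx=3,fy=3,interpolation=cv2.INTER_CUBIC)
c=np.zeros((570,795,3),np.uint8);c[:,:480]=a;c[:300,480:]=b
cv2.imwrite("pics/w1c.png",c)
E
```

```text
(no output)
```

View pics/w1c.png

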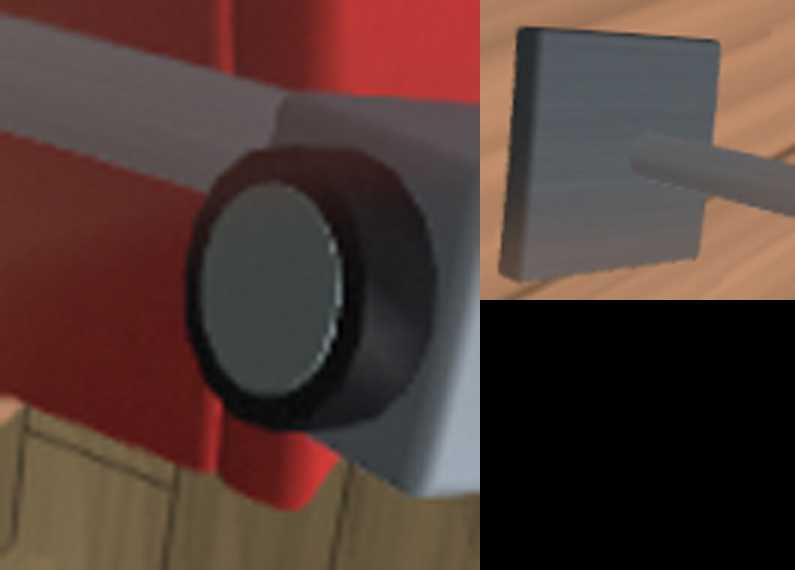

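```bash
cat > lens2.py <<'E'
from h import *
from lens import side,scene
w=np.load("w1.npz"); h=.023
S=dict(side=(side[:5],1.),scene=(scene,1.5),wrist=([((0,0,0),(605.4,253)),((.016,-h,h),(629.2,287.2)),((.016,h,-h),(607,220.5))],.8))
ft=dict(scene=[((-.055,.055,.016),(419.5,243.7)),((-.055,-.055,.016),(438.7,263)),((.075,-.055,.016),(471.2,251.2)),((.02,0,.4),(469.5,130.5))],
 wrist=[((-.055,.055,.016),(444.3,154.3)),((.075,.055,.016),(504.5,159)),((.075,-.055,.016),(497.3,231)),((-.055,-.055,.016),(440,236.7))],
 side=[((.02,0,.4),(174.6,298))])
def pr(c,X): return wproj(X,w["P"],w["Q"]) if c=="wrist" else proj(c,X)
def res(p,full=0):   # lens xyz, yaw, pitch, stand along, lateral
    R=lensR(p); Rz=Rn.from_euler("z",p[3]).as_matrix(); o=p[:3]*[1,1,0]+Rz@[p[5],p[6],0]; out={}
    for c in S:
        X=np.r_[np.array([l[0] for l in S[c][0]])@R.T+p[:3],np.array([l[0] for l in ft[c]])@Rz.T+o]
        u=np.array([l[1] for l in S[c][0]+ft[c]]); out[c]=pr(c,X)-u
    if full: return out
    return np.r_[tuple(out[c].ravel()/S[c][1] for c in S)+([p[6]/.002],)]
if __name__=="__main__":
    r=least_squares(res,[.647,.248,.2475,1.3,-.43,.084,0],loss="soft_l1"); p=r.x
    print(p.round(4)); [print(c,v.round(1).tolist()) for c,v in res(p,1).items()]
    sd=np.sqrt(np.diag(np.linalg.inv(r.jac.T@r.jac))); print("sd",sd.round(4))
    print("focus",(p[:3]-.15*lensR(p)[:,0]).round(4)); np.save("lens.npy",p[:5])
E
python3 lens2.py
```

```text
[ 6.4810e-01  2.4860e-01  2.4820e-01  1.2909e+00 -4.3330e-01  8.1300e-02
 -4.0000e-04]
side [[-2.1, -1.1], [-1.8, -1.2], [-0.6, 0.0], [-1.3, 0.2], [-0.5, -0.0], [-1.0, -1.9]]
scene [[-1.6, -0.4], [-2.0, -0.4], [-0.7, -2.1], [0.1, -2.0], [0.3, 1.2], [-1.9, 1.1], [-1.9, -3.0], [-0.7, -2.0], [1.5, -1.9], [0.2, 0.3]]
wrist [[0.3, -1.4], [-0.0, 1.1], [-1.0, -2.8], [0.1, -0.4], [1.2, -1.0], [0.8, -0.1], [-2.5, 3.0]]
sd [0.0009 0.0012 0.0006 0.0097 0.0237 0.0016 0.0011]
focus [0.6105 0.1178 0.1852]
```

```bash
python3 - <<'E'
from h import *
c=np.array([.466,-.176]);yaw=-.40
arm.movep(*rackpose(c,yaw,.24)); arm.pause(.15)
P,Q=arm.read_tool_pos(),arm.read_eef_rot(); im=snapshot("wrist"); np.savez("w2.npz",P=P,Q=Q); cv2.imwrite("pics/w2.png",im)
x=np.array([np.cos(yaw),np.sin(yaw)]);y=np.array([-x[1],x[0]])
X=np.array([[*(c+a*.004*x+b*.05*y),.13] for a in(-1,1) for b in(-1,1)]); u=wproj(X,P,Q); print(u.round(1),arm.read_time())
lo=np.clip((u.min(0)-[55,65]).astype(int),0,None); print(lo)
k=4; cv2.imwrite("pics/w2c.png",cv2.resize(im[lo[1]:lo[1]+150,lo[0]:lo[0]+200],None,fx=k,fy=k,interpolation=cv2.INTER_CUBIC))
E
```

```text
[[309.2 314.9]
 [308.7 171.4]
 [320.6 314.9]
 [321.5 171.4]] 3.2083
[253 106]
```

View pics/w2c.png

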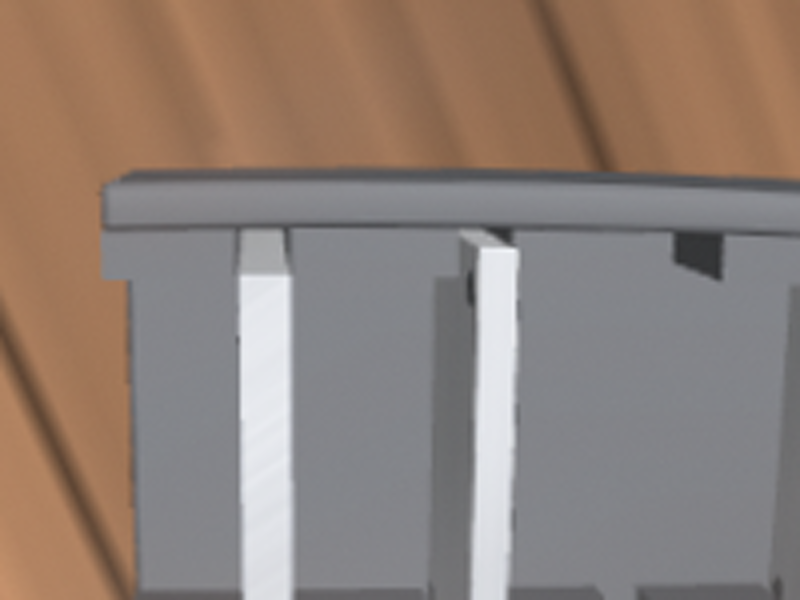

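```bash
python3 - <<'E'
from h import *
yaw=-.39;x=np.array([np.cos(yaw),np.sin(yaw)]);y=np.array([-x[1],x[0]])
c=np.array([.466,-.176])+.003*x-.002*y; print(c)
P,Q=rackpose(c,yaw,.112)
arm.line_to(P,velocity=.12,ori=Q); print(arm.read_ft_force(),arm.read_tool_pos()-P)
f0=arm.read_ft_force()
arm.move_gripper(0.,effort=30); arm.pause(.1)
f=arm.read_ft_force()-f0; print("closed",arm.read_opening(),arm.read_finger_force(),f,"along x",f[:2]@x,arm.read_wrist_torque(),arm.read_time())
cv2.imwrite("pics/s3.png",snapshot("side"))
E
```

```text
[ 0.46801435 -0.17899038]
[-0.0572818  -0.64034613 -0.44641975] [ 0.00039846 -0.00015852  0.00057538]
closed 0.09070957133934 31.99981391429901 [-0.43671385  0.58693434  2.5787423 ] along x -0.6270662330421412 [0.06516261 0.11383547 0.02066574] 5.2083
```

```bash
python3 - <<'E'
from h import *
p=np.load("lens.npy")
arm.move_gripper(0.,effort=80)
P=arm.read_tool_pos(); arm.line_to(P+[0,0,.05],velocity=.1); print(arm.read_ft_force())
arm.line_to(P+[0,0,.15],velocity=.2); print(arm.read_ft_force(),arm.read_opening(),arm.read_finger_force(),arm.read_time())
arm.movep(*final(p,1,gz=.1026,dx=.05,dz=.04)); a,q=final(p,1,gz=.1026)
arm.line_to(a,velocity=.06,ori=q); arm.pause(.4)
P,Q=arm.read_tool_pos(),arm.read_eef_rot(); print(P-a,(Rn.from_quat(Q)*Rn.from_quat(q).inv()).magnitude(),arm.read_opening(),arm.read_time())
ims={n:snapshot(n) for n in("scene","side","wrist")}
for n in ims: cv2.imwrite(f"pics/{n}4.png",ims[n])
np.savez("w4.npz",P=P,Q=Q)
f=p[:3]-.15*lensR(p)[:,0]; R=lensR(p)
C=np.array([[0,0,0],[0,-.05,.066],[0,.05,.066],[0,-.05,-.054],[0,.05,-.054]])
for n in("scene","side"): print(n,proj(n,C@R.T+f).round(1).tolist())
def c(n,x,y,w,h,k): return cv2.resize(ims[n][y:y+h,x:x+w],None,fx=k,fy=k,interpolation=cv2.INTER_CUBIC)
u=proj("scene",f)[0].astype(int);v=proj("side",f)[0].astype(int)
o1=(u[0]-55,u[1]-90);o2=(v[0]-110,v[1]-90);print(o1,o2)
cv2.imwrite("pics/f4.png",np.hstack([c("scene",*o1,120,160,3.5),c("side",*o2,106,160,3.5)] if 0 else [c("scene",*o1,110,160,3.5),c("side",v[0]-85,v[1]-90,115,160,3.5)]))
E
```

```text
[ 0.55796073 -0.20112063 -2.626725  ]
[ 0.32862964 -0.15615294 -1.88673366] 0.08202327607099205 78.06462407112122 6.775
[ 2.77465732e-06 -1.32424570e-04  1.57744447e-05] 0.0001909261787737671 0.08187460528605486 9.6917
scene [[386.1, 219.4], [388.4, 213.4], [369.6, 194.7], [401.2, 241.2], [382.8, 222.1]]
side [[260.1, 296.0], [244.5, 258.9], [287.4, 274.2], [235.4, 311.5], [276.7, 327.9]]
(np.int64(331), np.int64(129)) (np.int64(150), np.int64(206))
```

View pics/f4.png

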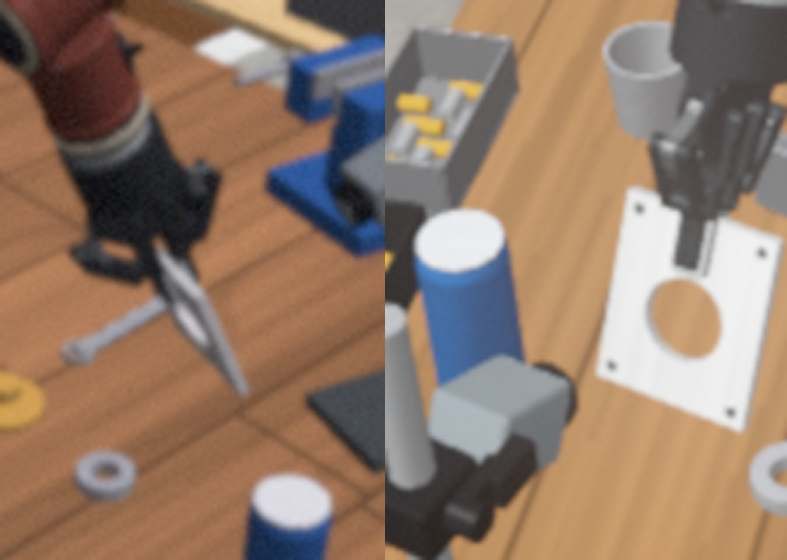

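```bash
python3 - <<'E'
from h import *
p=np.load("lens.npy"); h=.023
im={n:np.mean([snapshot(n).astype(float) for _ in range(k)],0).astype(np.uint8) for n,k in(("scene",16),("side",4))}
for n in im: cv2.imwrite(f"pics/avg_{n}.png",im[n])
def panel(n,x,y,w,hh,k,off,q):
    a=cv2.resize(im[n][y:y+hh,x:x+w],None,fx=k,fy=k,interpolation=cv2.INTER_CUBIC)
    V=np.array([[sx,sy,sz] for sx in(.016,.076) for sy in(-h,h) for sz in(-h,h)])
    t=np.linspace(0,2*np.pi,40); rim=np.c_[0*t,.019*np.cos(t),.019*np.sin(t)]
    for pt,col in q:
        U=((proj(n,V@lensR(pt).T+pt[:3])+off-[x,y]+.5)*k-.5).astype(int)
        for i in range(8):
            for b in(1,2,4):
                j=i^b
                if j>i: cv2.line(a,tuple(U[i].tolist()),tuple(U[j].tolist()),col,1,cv2.LINE_AA)
        r=((proj(n,rim@lensR(pt).T+pt[:3])+off-[x,y]+.5)*k-.5).astype(int)
        cv2.polylines(a,[r.reshape(-1,1,2)],True,col,1,cv2.LINE_AA)
    return a
q=[(p,(0,255,0))]
A=panel("scene",420,155,49,66,8,np.array([.9,.6]),q); B=panel("side",178,298,58,66,7,np.array([1.,.5]),q)
H=528; B=cv2.copyMakeBorder(B,0,H-B.shape[0],0,0,cv2.BORDER_CONSTANT)
cv2.imwrite("pics/ov.png",np.hstack([A,B])); print(np.hstack([A,B]).shape,arm.read_time())
E
```

```text
(528, 798, 3) 10.8417
```

View pics/ov.png

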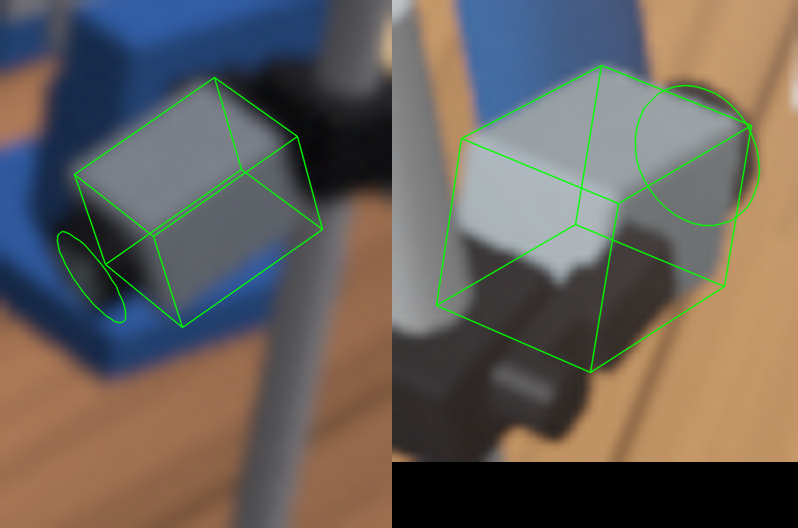

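```bash
cat > edge.py <<'E'
from h import *
import lens2
from scipy.ndimage import map_coordinates,gaussian_filter
p0=np.load("lens.npy");h=.023;F=.016;B=.076
E={"scene":[((F,h,h),(B,h,h),.7),((F,-h,h),(B,-h,h),.8),((F,-h,-h),(B,-h,-h),.65),((F,h,h),(F,-h,h),1),((F,-h,h),(F,-h,-h),1)],
   "side":[((B,-h,h),(F,-h,h),1),((B,h,h),(F,h,h),1),((B,-h,h),(B,h,h),1),((F,h,h),(F,h,-h),.9)]}
G={n:gaussian_filter(cv2.imread(f"pics/avg_{n}.png").astype(float),(.6,.6,0)) for n in E}
off={"scene":np.array([.9,.6]),"side":np.array([1.,.5])}
def fit(p,o,win,pr=False):
    obs=[]
    for n in E:
        for i,(a,b,m) in enumerate(E[n]):
            ts=np.linspace(.12,m-.08,12); X=np.array([np.array(a)*(1-t)+np.array(b)*t for t in ts])
            u=proj(n,X@lensR(p).T+p[:3])+o[n]; d=u[-1]-u[0]; nn=np.array([-d[1],d[0]])/np.linalg.norm(d)
            s=np.arange(-win,win+.01,.1); best=[]
            for k in range(len(ts)):
                q=u[k]+s[:,None]*nn
                g=sum(np.gradient(map_coordinates(G[n][:,:,c],[q[:,1],q[:,0]],order=3))**2 for c in range(3))
                g=g*np.exp(-(s/win)**2); best.append(s[np.argmax(g)])
            best=np.array(best); ok=np.abs(best-np.median(best))<.6
            if pr: print(n,i,best.round(1).tolist())
            obs+= [(n,X[k],u[k]+best[k]*nn,nn) for k in range(len(ts)) if ok[k]]
    def res(v):
        P=v[:7]; oo={"scene":v[7:9],"side":v[9:11]}; R=lensR(P); r=[]
        for n in E:
            S=[t for t in obs if t[0]==n]; u=proj(n,np.array([t[1] for t in S])@R.T+P[:3])+oo[n]
            r.append(((u-np.array([t[2] for t in S]))*np.array([t[3] for t in S])).sum(1)/1.)
        w=lens2.res(P,1); sh={"scene":oo["scene"],"side":oo["side"],"wrist":0}
        # foot/column points and wrist points
        r+= [(w["wrist"]).ravel()/.8,(w["scene"][6:]+oo["scene"]).ravel(),(w["side"][5:]+oo["side"]).ravel(),v[7:]/1.5,[P[6]/.002]]
        return np.concatenate(r)
    s=least_squares(res,np.r_[p,v6,o["scene"],o["side"]] if len(p)==5 else np.r_[p,o["scene"],o["side"]],loss="soft_l1")
    return s
v6=np.array([.0813,0]); p=np.r_[p0,v6]; o=off
for i,win in enumerate((2.5,2,1.5,1.5)):
    s=fit(p,o,win,i==3); p=s.x[:7]; o={"scene":s.x[7:9],"side":s.x[9:11]}
    print(p.round(4),s.x[7:].round(2))
sd=np.sqrt(np.diag(np.linalg.inv(s.jac.T@s.jac)));print(sd[:5].round(4)); np.save("lens_e.npy",p[:5])
print("focus",(p[:3]-.15*lensR(p)[:,0]).round(4),"was",(p0[:3]-.15*lensR(p0)[:,0]).round(4))
E
python3 edge.py
```

```text
[ 0.6481  0.2466  0.2492  1.2888 -0.4478  0.0833 -0.    ] [0.21 0.71 1.09 1.35]
[ 6.478e-01  2.461e-01  2.494e-01  1.290e+00 -4.450e-01  8.400e-02
 -3.000e-04] [0.02 0.57 1.13 1.38]
[ 6.4760e-01  2.4580e-01  2.4950e-01  1.2891e+00 -4.4380e-01  8.4300e-02
 -3.0000e-04] [-0.02  0.58  1.15  1.47]
scene 0 [-0.1, 0.0, 0.0, 0.0, 0.0, 0.0, 0.0, 0.0, 0.0, 0.1, 0.1, 0.1]
scene 1 [0.2, 0.2, 0.2, 0.3, 0.3, 0.2, 0.3, 0.3, 0.4, 0.4, 0.3, 0.4]
scene 2 [-0.4, -0.4, -0.5, -0.5, -0.6, -0.6, -0.6, -0.6, -0.6, -0.6, -0.6, -0.6]
scene 3 [-0.2, -0.2, -0.2, -0.1, -0.1, 0.0, -0.1, -0.1, 0.0, -0.1, -0.1, -0.1]
scene 4 [0.1, 0.2, 0.2, 0.3, 0.3, 0.1, -0.1, -0.2, -0.3, 0.9, 0.8, 0.8]
side 0 [0.5, 0.4, 0.3, 0.3, 0.3, 0.2, 0.1, 0.0, 0.1, 0.1, 0.1, 0.2]
side 1 [-0.2, -0.3, -0.3, -0.3, -0.4, -0.4, -0.4, -0.3, -0.4, -0.2, 0.2, 1.4]
side 2 [-0.3, 0.1, 0.0, 0.0, 0.0, 0.0, 0.1, 0.0, 0.1, 0.1, 0.1, 0.2]
side 3 [-0.1, -0.3, -0.5, -0.6, -0.4, -0.2, 0.2, 0.7, 1.3, 1.3, 1.3, 1.4]
[ 6.4760e-01  2.4580e-01  2.4950e-01  1.2892e+00 -4.4530e-01  8.4300e-02
 -3.0000e-04] [-0.03  0.55  1.16  1.5 ]
[0.001  0.0017 0.0008 0.0085 0.0164]
focus [0.61   0.1158 0.1849] was [0.6105 0.1178 0.1852]
```

```bash
python3 - <<'E'
from h import *
from station import ticket
p=(np.load("lens.npy")+np.load("lens_e.npy"))/2
a,q=final(p,1,gz=.1026); arm.line_to(a,velocity=.01,ori=q); arm.pause(1.)
print(arm.read_tool_pos()-a,np.abs(arm.read_dq()).max(),arm.read_opening(),arm.read_finger_force(),arm.read_ft_force(),arm.read_time())
print(ticket.finish_job())
E
```

```text
[ 1.32958009e-05 -1.08695846e-06  1.43836917e-06] 0.0018037425097248373 0.0826892238379816 78.08669686317444 [ 0.43804238  0.51923203 -1.50170269] 12.1583
the job is handed in; nothing more can be done
None
```

The bare aluminium wear plate is out of the rack and held still by the gripper alone, its bore at the measured focus point to within about 2 mm and its lean within about 0.02 rad, and the job was handed in at 12.2 s.

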